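# Load the shaker plate in balance

### The arm

A 7-joint arm with a two-finger parallel gripper is mounted at the origin on the work surface. World frame = base frame: x ahead of the robot, y to its left, z up, the work surface at z = 0. Lengths are in m, angles in rad, forces in N, time in s.
With the tool pointing down it reaches from about 0.425 to 0.875 m from the base axis. Payload 4.7 kg.
Tool frame: the origin (TCP) lies at the very end of the fingers, on their centre line; the grasp point (between the pads) lies 19 mm behind it (grip_point_offset is the distance from the TCP to the grasp point, in m); x points along the fingers, z is the direction in which the jaws open and shut, and the axes are right-handed (so a half turn about x gives the same grasp; the last joint's range is limited). The gripper opens to 87 mm and grips with 3 to 60 N. Pads are 19 mm wide; open, the fingers measure 117 mm over their backs; the gripper's body (75 mm by 190 mm) begins 51 mm behind the grasp point.
Start: joints at [-1.27, 0.321, -0.07, 1.45, 0.023, 1.371, -0.057], TCP at [0.184, 0.623, 0.223] pointing down, gripper open.
Joint ranges: [-2.86, 2.86], [-0.3, 2.09], [-1.38, 1.24], [0.06, 2.45], [-1.56, 4.7], [0.09, 2.05], [-2.69, 2.69]. Speed limits (rad/s): [2.57, 2.57, 3.14, 3.14, 3.14, 3.14, 3.14].

### API

Orientations are given as a rotation vector (axis times angle).
In Python, from bench import get_state, get_image, calibration, close_job, grip_point_offset gives the robot as it stands.
- The arm moves only by the tool play_rows, never from a script. Its argument "targets" is a list of rows, each an object with "claw": the closure, from 0 (fully open) to 1 (shut); "linear": the shift along the tool's x, y, z as a fraction of full scale, a list of three; "rotation": the turn, a rotation vector about the tool's x, y, z as a fraction of full scale, a list of three. In form: [{"claw": claw, "linear": [x, y, z], "rotation": [wx, wy, wz]}, ...]. A call has 1 to 10 rows; each row shifts and turns the pose as measured when the row begins, along the tool's axes as they then stand; what a row does not reach is not made up. Full scale, the value 1, is 2.5 cm for a shift and 90 degrees for a turn. A row lasts 1/12 s, in which the tool goes at most 41.7 mm and 7.16 degrees, less where a joint would pass 70% of its speed; a pose out of reach is approached as far as the arm can. A call with a number of a shift or a turn outside -1 to 1 is refused whole. A call with a gripper value outside its range is refused whole. The fingers move at their own pace and stop on an object; "newtons" is the grip in N (left out, the last holds). Time passes only in rows, so rows that do not move let the fingers close. It gives the time, the measured TCP pose, the force and the opening at its end, in the units of the state.
- get_state(): the state, without advancing time (a new reading comes with each control period).
- get_image(name): name is "scene" or "top" or "wrist"; returns the picture (480x640x3 uint8, blue, green, red); there is no depth.
- calibration(name): a dict with "fx", "fy", "cx", "cy" (pixels), "dist_coeffs" ([k1, k2, p1, p2, k3] as OpenCV has them; the pictures are not rectified), "rvec" (rotation vector, rad) and "tvec" (3), from world to camera coordinates, as OpenCV has them; the wrist camera has in their place "hand_eye" (4x4, takes a point from camera to tool coordinates, whose origin is the TCP and whose axes are the tool frame's). Camera axes: x right, y down, z forward; pixel columns grow to the right and rows downward; lengths in m; the calibration is good to about 2 mm. A picture is of the moment at which its call begins: read the wrist's pose just before it. calibration takes no time and is no camera call.
- close_job(): hands the job in, once; it reports no verdict.
The state is a dict: "time": time; "joint_positions": joint angles; "qd": joint speeds; "joint_torque": joint torques, N m; "position": TCP position; "tool_rot": TCP orientation; "ft_force": force on the tool from outside, world axes, zero at the start; "torque": the same for the moment, N m; "grip_width": opening from 0.0 (shut) to 1.0 (fully open).
Only numpy, scipy, OpenCV 4.12 (cv2) and the standard library are available. Lean on these libraries where they do the work, as an engineer would, in place of code of your own. Each camera call takes 0.05 s, during which the arm holds its last target. There are 200 camera calls.

### The job

Load the square shaker plate in balance around the steel counterweight bolted on one of its corners: the large flask on the pad at the corner diagonally opposite the counterweight, and the small flask on the middle pad, between the two. Looking from the counterweight towards the large flask, the bottle goes on the pad at the left corner and the tube rack on the pad at the right corner. Lower each one gently, without dropping it or tipping it over, and leave all four upright, each in the middle of its pad.

Things in the scene. Friction and masses are not known exactly. Their poses are not given: they have to be found in the camera images.
- big_flask: the large flask: conical glass, foot 78 mm across, 142 mm high, mass about 0.16 kg. Origin: centre of the underside, z up. Starts standing upright on the table. A rigid bright metal cap, 40 mm across, covers the neck from 105 mm up to the top at 142 mm and is a good place to grip from above; below it the neck is 30 mm across and the glass widens from 88 mm down.
- small_flask: the small flask: conical glass, foot 52 mm across, 88 mm high, mass about 0.06 kg. Origin: centre of the underside, z up. Starts standing upright on the table. Its rigid bright metal cap, 28 mm across, reaches from 58 mm up to the top at 88 mm and is a good place to grip; below it the neck is 21 mm across and widens from 50 mm down.
- bottle: the bottle: round amber glass, body 56 mm across up to 62 mm, 106 mm high, mass about 0.17 kg. Origin: centre of the underside, z up. Starts standing upright on the table. Its white screw cap, 38 mm across, reaches from 74 mm up to the top at 106 mm and is a good place to grip; the shoulder under it is 30 mm across at 72 mm and 56 mm across at 62 mm.
- rack: the tube rack: white plastic block with 5 by 3 dark holes in its top, 80 mm long (its x), 50 mm wide (its y), 45 mm high, mass about 0.13 kg. Origin: centre of the underside, z up. Starts standing upright on the table. Starts at any yaw; grip it across its 50 mm width. Its final yaw is free.
- counterweight: two stacked steel discs, 72 mm across, with a bolt head, 37 mm high, fixed on a corner of the dark square shaker plate (252 mm, 16 mm thick, fixed at any yaw). Origin: centre of its underside, 16 mm above the table; x points along the diagonal to the middle pad (105 mm away) and the opposite pad (210 mm), y to the left. Left and right pads: 105 mm along x, 105 mm to either side.
- pad_a: one of four identical round grey rubber pads, 84 mm across, 2 mm thick, fixed on the shaker plate. Origin: centre of its underside, 16 mm above the table; things on it stand 18 mm above the table. Which place this pad has (opposite corner, middle, left or right corner) differs at every start; work it out from where it lies relative to the counterweight
- pad_b: one of four identical round grey rubber pads, 84 mm across, 2 mm thick, fixed on the shaker plate. Origin: centre of its underside, 16 mm above the table; things on it stand 18 mm above the table. Which place this pad has (opposite corner, middle, left or right corner) differs at every start; work it out from where it lies relative to the counterweight
- pad_c: one of four identical round grey rubber pads, 84 mm across, 2 mm thick, fixed on the shaker plate. Origin: centre of its underside, 16 mm above the table; things on it stand 18 mm above the table. Which place this pad has (opposite corner, middle, left or right corner) differs at every start; work it out from where it lies relative to the counterweight
- pad_d: one of four identical round grey rubber pads, 84 mm across, 2 mm thick, fixed on the shaker plate. Origin: centre of its underside, 16 mm above the table; things on it stand 18 mm above the table. Which place this pad has (opposite corner, middle, left or right corner) differs at every start; work it out from where it lies relative to the counterweight
Things that resemble listed ones, but are neither listed nor needed, are in the scene too. Leave any blue or red look-alike of the rack alone.

How it is judged:
At the end, for the whole second after the job is handed in: Large flask on the pad opposite the counterweight, small flask on the middle pad, bottle on the left, rack on the right; each within 15 mm of its pad's centre along and across the diagonal, standing on the pad (within 5 mm), upright within 0.1 rad, at rest (x of big_flask in the frame of counterweight between 0.195 and 0.225 m and y of big_flask in the frame of counterweight between -0.015 and 0.015 m and height (world z) of big_flask between 0.013 and 0.023 m and angle between each of big_flask, small_flask, bottle, rack's own z axis and vertical below 0.1 rad and linear speed of each of big_flask, small_flask, bottle, rack below 0.02 m/s and angular speed of each of big_flask, small_flask, bottle, rack below 0.2 rad/s and x of small_flask in the frame of counterweight between 0.09 and 0.12 m and y of small_flask in the frame of counterweight between -0.015 and 0.015 m and height (world z) of small_flask between 0.013 and 0.023 m and x of bottle in the frame of counterweight between 0.09 and 0.12 m and y of bottle in the frame of counterweight between 0.09 and 0.12 m and height (world z) of bottle between 0.013 and 0.023 m and x of rack in the frame of counterweight between 0.09 and 0.12 m and y of rack in the frame of counterweight between -0.12 and -0.09 m and height (world z) of rack between 0.013 and 0.023 m); the robot touches nothing.
It fails at once if one of the four things is tipped over (more than 0.6 rad) (angle between any of big_flask, small_flask, bottle, rack's own z axis and vertical above 0.6 rad).
It fails at once if one of the four things is dropped (moves faster than 0.6 m/s while not held by the fingers: a fall of about 2 cm) ((linear speed of big_flask above 0.6 m/s and contact force between big_flask and the fingers below 0.05 N) or (linear speed of small_flask above 0.6 m/s and contact force between small_flask and the fingers below 0.05 N) or (linear speed of bottle above 0.6 m/s and contact force between bottle and the fingers below 0.05 N) or (linear speed of rack above 0.6 m/s and contact force between rack and the fingers below 0.05 N)).
It also fails if it takes over 115 s, if anything falls off the work surface, if the arm or the gripper's body presses on something with over 40 N, if the wrist force passes 120 N, or if a joint passes its speed limit or range.

## Working session

There is one attempt and no reset: what is moved stays moved. The work goes in short steps, Python scripts to look and compute and a tool call to move; the robot and the scene stay as the last step left them, time stands still between calls to the robot, and variables do not carry over. Pictures are saved under pics/ and viewed, about 12 in all and at most 16, crops included, and the job is handed in when it is done.

Besides the shell and the picture viewer there is one more tool, called as a command line: name --argument value ..., lists and objects as JSON in quotes. play_rows: Moves the arm, as the interface text tells. Shift numbers are shares of 2.5 cm and turn numbers shares of 90 degrees, none past 1 either way. Its arguments: {"type":"object","properties":{"targets":{"type":"array"},"newtons":{"type":"number"}},"required":["targets"]}

```bash
mkdir -p pics; ls; python3 - <<'E'
from bench import *
import cv2
s=get_state();print(s['time'],s['position'],s['tool_rot'],s['grip_width'],grip_point_offset)
for n in("scene","top"):
    cv2.imwrite(f"pics/{n}0.png",get_image(n))
for n in("scene","top","wrist"):print(n,calibration(n))
E
```

```text
pics
0.0 [0.18377297 0.62290695 0.22148245] [-0.99666376  1.33276401  0.99460055] 1.0003871660039156 0.0187
scene {'fx': 531.3358985321104, 'fy': 531.3358985321104, 'cx': 318.14137390022205, 'cy': 238.5663955915148, 'dist_coeffs': array([-0.02452285,  0.        ,  0.        ,  0.        ,  0.        ]), 'rvec': array([ 1.80436413,  1.70457354, -0.7260192 ]), 'tvec': array([ 0.04545093, -0.29982031,  1.71292004])}
top {'fx': 454.0628999226584, 'fy': 454.0628999226584, 'cx': 321.686847057564, 'cy': 236.59611370682262, 'dist_coeffs': array([-0.09423,  0.     ,  0.     ,  0.     ,  0.     ]), 'rvec': array([ 2.17624776, -2.15506153,  0.15103359]), 'tvec': array([-0.0820186 ,  0.4925142 ,  1.14485732])}
wrist {'fx': 367.6469238875542, 'fy': 367.6469238875542, 'cx': 320.5683566350941, 'cy': 243.65596089669117, 'dist_coeffs': array([-0.07149533,  0.        ,  0.        ,  0.        ,  0.        ]), 'hand_eye': array([[ 7.31490623e-04, -2.61465264e-01,  9.65212609e-01,
        -1.63651223e-01],
       [-1.28126253e-03, -9.65212320e-01, -2.61464215e-01,
         7.02309231e-02],
       [ 9.99998912e-01, -1.04543213e-03, -1.04104941e-03,
         5.05195227e-04],
       [ 0.00000000e+00,  0.00000000e+00,  0.00000000e+00,
         1.00000000e+00]])}
```

View pics/top0.png

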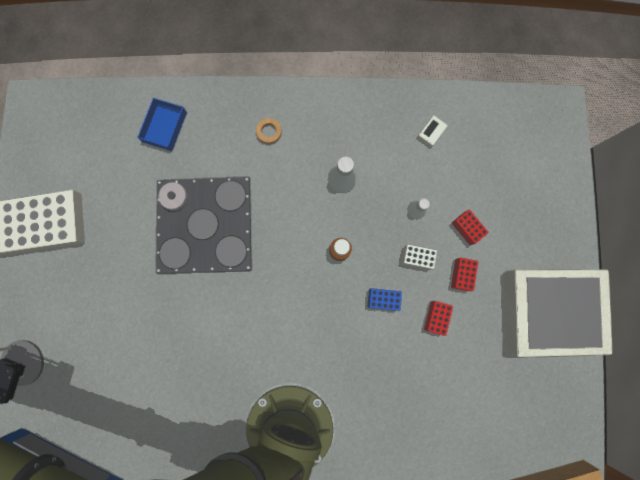

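View pics/scene0.png

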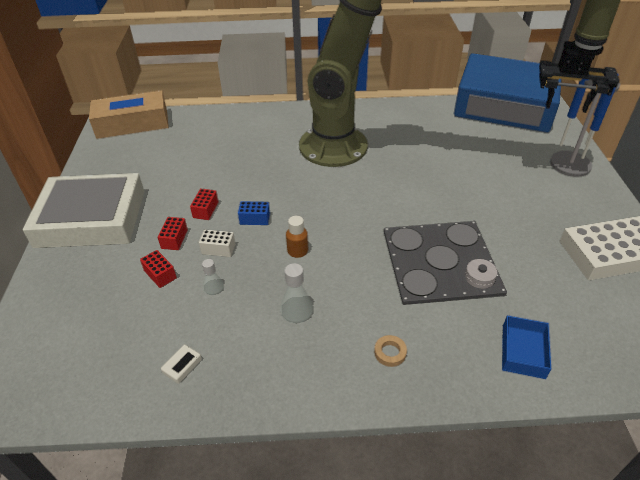

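```bash
cat > h.py <<'E'
import numpy as np, cv2
from scipy.spatial.transform import Rotation as R
from bench import *
def ray(name,uv,st=None):
    c=calibration(name);K=np.array([[c['fx'],0,c['cx']],[0,c['fy'],c['cy']],[0,0,1]])
    p=cv2.undistortPoints(np.array([[uv]],float),K,c['dist_coeffs'])[0,0];d=np.array([p[0],p[1],1])
    if name=='wrist':
        Rt=R.from_rotvec(st['tool_rot']).as_matrix();H=c['hand_eye']
        return Rt@H[:3,3]+st['position'],Rt@H[:3,:3]@d
    Rc=cv2.Rodrigues(c['rvec'])[0];return -Rc.T@c['tvec'],Rc.T@d
def at(name,uv,z,st=None):
    o,d=ray(name,uv,st);return (o+d*(z-o[2])/d[2])
def proj(name,P,st=None):
    c=calibration(name);K=np.array([[c['fx'],0,c['cx']],[0,c['fy'],c['cy']],[0,0,1]]);P=np.array(P,float).reshape(-1,3)
    if name=='wrist':
        Rt=R.from_rotvec(st['tool_rot']).as_matrix();H=c['hand_eye'];Rw=Rt@H[:3,:3];o=Rt@H[:3,3]+st['position']
        rv=cv2.Rodrigues(Rw.T)[0];t=-Rw.T@o
    else: rv,t=c['rvec'],c['tvec']
    return cv2.projectPoints(P,rv,t,K,c['dist_coeffs'])[0][:,0]
def tool():
    s=get_state();return s,R.from_rotvec(s['tool_rot']).as_matrix()
def go(xyz):  # full-scale tool units to a TCP world target
    s,M=tool();return M.T@(np.array(xyz)-s['position'])/.025
E
python3 - <<'E'
from h import *
im=cv2.imread('pics/top0.png')
a=cv2.resize(im[150:280,150:260],None,fx=4,fy=4,interpolation=2)
b=cv2.resize(im[150:280,325:445],None,fx=4,fy=4,interpolation=2)
out=np.hstack([a,b])[:, :920]; out=cv2.resize(out,(800,int(out.shape[0]*800/920)));cv2.imwrite('pics/c1.png',out);print(out.shape)
for n,uv,z in[('cw',(172,195),.053),('opp',(231,251),.018),('mid',(203,224),.018),('L?',(231,195),.018),('R?',(175,253),.018),('big',(345,164),.142),('small',(424,204),.088),('bot',(341,246),.106),('rack',(420,257),.045)]:
    p=at('top',uv,z);print(n,p.round(4),np.hypot(*p[:2]).round(3))
s,M=tool();print(M.round(3))
E
```

```text
(452, 800, 3)
cw [0.5947 0.311  0.053 ] 0.671
opp [0.4545 0.1589 0.018 ] 0.481
mid [0.5249 0.2354 0.018 ] 0.575
L? [0.6034 0.164  0.018 ] 0.625
R? [0.4474 0.3064 0.018 ] 0.542
big [ 0.6557 -0.1298  0.142 ] 0.668
small [ 0.5714 -0.3322  0.088 ] 0.661
bot [ 0.4616 -0.1229  0.106 ] 0.478
rack [ 0.4415 -0.3297  0.045 ] 0.551
[[-0.    -0.959  0.283]
 [-0.002  0.283  0.959]
 [-1.    -0.    -0.002]]
```

View pics/c1.png

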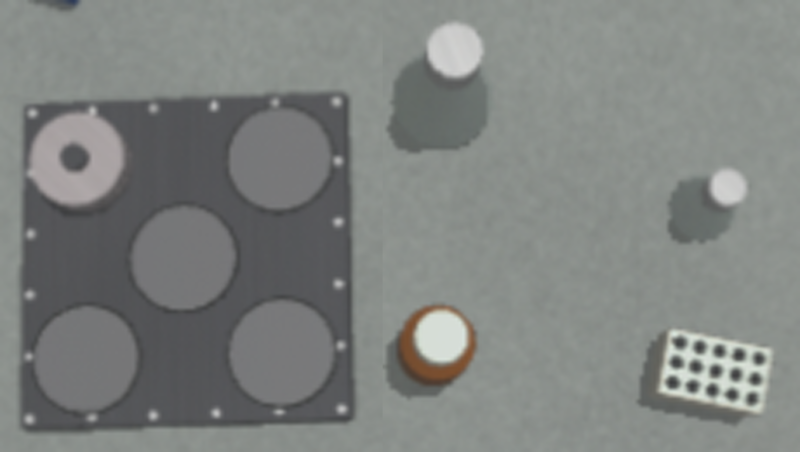

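```bash
cat >> h.py <<'E'
import json
c=lambda x,y:(150+x/3.478,150+y/3.478); d=lambda x,y:(325+(x-382.6)/3.478,150+y/3.478)
P=dict(cw=at('top',c(78,160),.053),opp=at('top',c(282,352),.018),mid=at('top',c(183,258),.018),left=at('top',c(279,160),.018),right=at('top',c(86,359),.018),
 big=at('top',d(455,50),.142),small=at('top',d(727.5,187),.088),bottle=at('top',d(441,336),.106),rack=at('top',d(715,370.5),.045))
E
python3 - <<'E'
from h import *
for k,v in P.items():print(k,v.round(4))
ps=[P[k][:2] for k in('cw','mid','opp')]
print(np.linalg.norm(ps[1]-ps[0]),np.linalg.norm(ps[2]-ps[0]),np.linalg.norm(P['left']-P['right']))
# fit plate model
q=np.array([[0,0],[105,0],[210,0],[105,105],[105,-105]])/1e3;W=np.array([P[k][:2] for k in('cw','mid','opp','left','right')])
A=q-q.mean(0);B=W-W.mean(0);th=np.arctan2((A[:,0]*B[:,1]-A[:,1]*B[:,0]).sum(),(A*B).sum());Rm=np.array([[np.cos(th),-np.sin(th)],[np.sin(th),np.cos(th)]])
F=A@Rm.T+W.mean(0);print(np.rad2deg(th),F.round(4).tolist(),(F-W).round(4).tolist())
C=[at('top',d(*x),.045)[:2] for x in((668,330),(771,348),(763,412),(659,392))]
for i in range(4):
    v=C[(i+1)%4]-C[i];print(np.linalg.norm(v),np.rad2deg(np.arctan2(v[1],v[0])))
for k,z,uv in(('big',.142,(294,272)),('small',.088,(209,265)),('bottle',.106,(296,222)),('rack',.045,(218,236))):print(k,at('scene',uv,z),proj('scene',P[k]))
s,M=tool();print(M.T@np.array([.37,-.42,.05])/.025)
E
```

```text
cw [0.592  0.3097 0.053 ]
opp [0.4539 0.1587 0.018 ]
mid [0.5244 0.2364 0.018 ]
left [0.6007 0.166  0.018 ]
right [0.4469 0.3071 0.018 ]
big [ 0.6548 -0.1318  0.142 ]
small [ 0.572  -0.3327  0.088 ]
bottle [ 0.4602 -0.1248  0.106 ]
rack [ 0.4428 -0.3312  0.045 ]
0.0997366299308326 0.2046704580992661 0.20870796530789054
-132.48615750249587 [[0.5945, 0.313], [0.5236, 0.2356], [0.4527, 0.1581], [0.601, 0.1647], [0.4462, 0.3065]] [[0.0025, 0.0033], [-0.0008, -0.0008], [-0.0013, -0.0005], [0.0003, -0.0014], [-0.0007, -0.0006]]
0.07800968159878172 -99.3358382265813
0.04793927099087398 171.6645365268725
0.0785991950133542 79.60606155896605
0.04648126115349489 -9.014286036349912
big [ 0.66379701 -0.12891723  0.142     ] [[292.59230539 268.92698807]]
small [ 0.58140952 -0.32698945  0.088     ] [[206.94783817 262.13661647]]
bottle [ 0.46804965 -0.12208067  0.106     ] [[294.8108834  219.86966098]]
rack [ 0.44159681 -0.32406959  0.045     ] [[215.1707464  236.45134932]]
[ -1.97806647 -18.94702921 -11.93219749]
```

play_rows --targets '[{"claw": 0,"linear": [-0.2,0,0],"rotation": [0.075,0,0]},{"claw": 0,"linear": [-0.2,0,0],"rotation": [0.075,0,0]},{"claw": 0,"linear": [-0.2,0,0],"rotation": [0.075,0,0]},{"claw": 0,"linear": [-0.2,0,0],"rotation": [0.075,0,0]},{"claw": 0,"linear": [-0.2,0,0],"rotation": [0.075,0,0]},{"claw": 0,"linear": [0,0,0],"rotation": [0.075,0,0]},{"claw": 0,"linear": [0,0,0],"rotation": [0.075,0,0]},{"claw": 0,"linear": [0,0,0],"rotation": [0.075,0,0]},{"claw": 0,"linear": [0,0,0],"rotation": [0.075,0,0]},{"claw": 0,"linear": [0,0,0],"rotation": [0.075,0,0]}]'

```text
time: 0.93
position: [0.1829, 0.6197, 0.2407]
tool_rot: [-0.051, 1.575, 0.029]
ft_force: [0.2, -0.5, -0.0]
grip_width: 0.998
```

play_rows --targets '[{"claw": 0,"linear": [0,-0.5,0.5],"rotation": [0.072,0,0]},{"claw": 0,"linear": [0,-1,0.9],"rotation": [0.072,0,0]},{"claw": 0,"linear": [0,-1,0.9],"rotation": [0,0,0]},{"claw": 0,"linear": [0,-1,0.9],"rotation": [0,0,0]},{"claw": 0,"linear": [0,-1,0.9],"rotation": [0,0,0]},{"claw": 0,"linear": [0,-1,0.9],"rotation": [0,0,0]},{"claw": 0,"linear": [0,-1,0.9],"rotation": [0,0,0]},{"claw": 0,"linear": [0,-1,0.9],"rotation": [0,0,0]},{"claw": 0,"linear": [0,-1,0.9],"rotation": [0,0,0]},{"claw": 0,"linear": [0,-1,0.9],"rotation": [0,0,0]}]'

```text
time: 1.77
position: [0.3536, 0.345, 0.2357]
tool_rot: [0.12, 1.577, -0.155]
ft_force: [0.7, 0.4, -0.2]
grip_width: 1.001
```

play_rows --targets '[{"claw": 0,"linear": [0,-1,0.9],"rotation": [0,0,0]},{"claw": 0,"linear": [0,-1,0.9],"rotation": [0,0,0]},{"claw": 0,"linear": [0,-1,0.9],"rotation": [0,0,0]},{"claw": 0,"linear": [0,-1,0.9],"rotation": [0,0,0]},{"claw": 0,"linear": [0,-1,0],"rotation": [0,0,0]},{"claw": 0,"linear": [0,-1,0],"rotation": [0,0,0]},{"claw": 0,"linear": [0,-1,0],"rotation": [0,0,0]},{"claw": 0,"linear": [0,-1,0],"rotation": [0,0,0]},{"claw": 0,"linear": [0,-1,0],"rotation": [0,0,0]},{"claw": 0,"linear": [0,-1,0],"rotation": [0,0,0]}]'

```text
time: 2.6
position: [0.401, 0.0642, 0.2375]
tool_rot: [0.124, 1.58, -0.165]
ft_force: [0.0, -0.5, -0.1]
grip_width: 1.001
```

```bash
python3 - <<'E'
from h import *
s,M=tool();print(s['time'],s['position'],M.round(3),go(list(P['rack'][:2])+[.23]))
E
```

```text
2.6 [0.40098172 0.06423846 0.23754534] [[-0.016  0.182  0.983]
 [-0.025  0.983 -0.182]
 [-1.    -0.027 -0.011]] [  0.66587801 -15.23450436   4.53287332]
```

play_rows --targets '[{"claw": 0,"linear": [0,-0.7,0.6],"rotation": [0,-0.007,0.0175]},{"claw": 0,"linear": [0,-1,0.6],"rotation": [0,0,0]},{"claw": 0,"linear": [0,-1,0.6],"rotation": [0,0,0]},{"claw": 0,"linear": [0,-1,0.6],"rotation": [0,0,0]},{"claw": 0,"linear": [0,-1,0.6],"rotation": [0,0,0]},{"claw": 0,"linear": [0,-1,0.6],"rotation": [0,0,0]},{"claw": 0,"linear": [0,-1,0.6],"rotation": [0,0,0]},{"claw": 0,"linear": [0,-1,0.5],"rotation": [0,0,0]},{"claw": 0,"linear": [0,-1,0],"rotation": [0,0,0]},{"claw": 0,"linear": [0,-1,0],"rotation": [0,0,0]}]'

```text
time: 3.43
position: [0.4714, -0.2082, 0.2351]
tool_rot: [0.145, 1.565, -0.135]
ft_force: [0.2, 0.1, 0.2]
grip_width: 1.0
```

play_rows --targets '[{"claw": 0,"linear": [0,-1,0],"rotation": [0,0,0]},{"claw": 0,"linear": [0,-1,0],"rotation": [0,0,0]},{"claw": 0,"linear": [0,-1,0],"rotation": [0,0,0]},{"claw": 0,"linear": [0,-0.7,0],"rotation": [0,0,0]},{"claw": 0,"linear": [0,0,0],"rotation": [0,0,0]},{"claw": 0,"linear": [0,0,0],"rotation": [0,0,0]}]'

```text
time: 3.93
position: [0.4498, -0.3091, 0.2333]
tool_rot: [0.15, 1.568, -0.145]
ft_force: [0.8, 0.2, -0.4]
grip_width: 1.004
```

```bash
python3 - <<'E'
from h import *
s,M=tool();im=get_image('wrist');cv2.imwrite('pics/w1.png',im)
print(s['time'],s['position'],M.round(3),go(list(P['rack'][:2])+[.013]))
for k in('rack','small','bottle','big'):print(k,proj('wrist',P[k],s))
E
```

```text
3.9333 [ 0.4497646  -0.3090887   0.23327454] [[-0.002  0.187  0.982]
 [ 0.003  0.982 -0.187]
 [-1.     0.003 -0.002]] [ 8.80882765 -0.94820425 -0.0856319 ]
rack [[317.21791624 243.37115646]]
small [[462.61907819 230.93378213]]
bottle [[285.27890124 -13.27396373]]
big [[581.19599356 -72.1554324 ]]
```

View pics/w1.png

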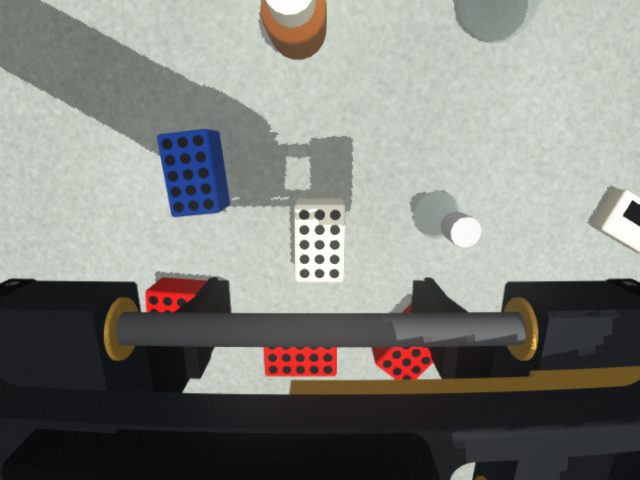

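play_rows --targets '[{"claw": 0,"linear": [0.3,-0.5,0],"rotation": [0,0,0]},{"claw": 0,"linear": [0.8,-0.4,0],"rotation": [0,0,0]},{"claw": 0,"linear": [0.8,0,0],"rotation": [0,0,0]},{"claw": 0,"linear": [0.8,0,0],"rotation": [0,0,0]},{"claw": 0,"linear": [0.8,0,0],"rotation": [0,0,0]},{"claw": 0,"linear": [0.8,0,0],"rotation": [0,0,0]},{"claw": 0,"linear": [0.8,0,0],"rotation": [0,0,0]},{"claw": 0,"linear": [0.7,0,0],"rotation": [0,0,0]},{"claw": 0,"linear": [0,0,0],"rotation": [0,0,0]},{"claw": 0,"linear": [0,0,0],"rotation": [0,0,0]}]'

```text
time: 4.82
position: [0.4552, -0.3119, 0.0818]
tool_rot: [0.14, 1.564, -0.114]
ft_force: [-0.4, -0.6, -0.1]
grip_width: 1.003
```

```bash
python3 - <<'E'
from h import *
s,M=tool();print(s['time'],s['position'],M.round(3),go(list(P['rack'][:2])+[.013]))
E
```

```text
4.8167 [ 0.45522312 -0.31188653  0.0817961 ] [[ 0.004  0.161  0.987]
 [ 0.016  0.987 -0.161]
 [-1.     0.017  0.002]] [ 2.73670309 -0.8887267  -0.3712581 ]
```

play_rows --targets '[{"claw": 0,"linear": [0,-0.6,-0.25],"rotation": [0,0,0]},{"claw": 0,"linear": [0,-0.5,-0.25],"rotation": [0,-0.003,-0.008]},{"claw": 0,"linear": [0,0,0],"rotation": [0,0,0]},{"claw": 0,"linear": [0,0,0],"rotation": [0,0,0]}]'

```text
time: 5.15
position: [0.4416, -0.3349, 0.0844]
tool_rot: [0.125, 1.556, -0.118]
ft_force: [0.8, -0.1, 0.1]
grip_width: 0.999
```

```bash
python3 - <<'E'
from h import *
s,M=tool();print(s['time'],s['position'],M.round(3),go(list(P['rack'][:2])+[.013]))
E
```

```text
5.15 [ 0.44161265 -0.33485894  0.0844086 ] [[ 0.011  0.155  0.988]
 [ 0.003  0.988 -0.155]
 [-1.     0.005  0.011]] [ 2.85716008  0.137419   -0.0072941 ]
```

play_rows --targets '[{"claw": 0,"linear": [0.6,0.1,0.05],"rotation": [0,-0.007,0]},{"claw": 0,"linear": [0.6,0.1,0.05],"rotation": [0,0,0]},{"claw": 0,"linear": [0.6,0.05,0],"rotation": [0,0,0]},{"claw": 0,"linear": [0.6,0,0],"rotation": [0,0,0]},{"claw": 0,"linear": [0.3,0,0],"rotation": [0,0,0]},{"claw": 0,"linear": [0,0,0],"rotation": [0,0,0]}]'

```text
time: 5.65
position: [0.4534, -0.3276, 0.0202]
tool_rot: [0.122, 1.533, -0.117]
ft_force: [0.5, 1.2, 0.2]
grip_width: 1.002
```

```bash
python3 - <<'E'
from h import *
s,M=tool();print(s['time'],s['position'],M.round(3),go(list(P['rack'][:2])+[.013]))
E
```

```text
5.65 [ 0.45341689 -0.32757339  0.02022506] [[ 0.035  0.152  0.988]
 [ 0.001  0.988 -0.152]
 [-0.999  0.006  0.035]] [ 0.27376859 -0.20998386 -0.40814484]
```

play_rows --targets '[{"claw": 0,"linear": [0.1,-0.15,-0.35],"rotation": [0,0.02,0]},{"claw": 0,"linear": [0.1,-0.05,-0.15],"rotation": [0,0.005,0]},{"claw": 0,"linear": [0,0,0],"rotation": [0,0,0]}]'

```text
time: 5.9
position: [0.4407, -0.3309, 0.0164]
tool_rot: [0.124, 1.574, -0.114]
ft_force: [-1.5, -0.2, -0.0]
grip_width: 1.003
```

```bash
python3 - <<'E'
from h import *
s,M=tool();print(s['time'],s['position'],M.round(3),go(list(P['rack'][:2])+[.013]))
E
```

```text
5.9 [ 0.44065332 -0.33091264  0.01638458] [[-0.006  0.151  0.988]
 [ 0.007  0.988 -0.151]
 [-1.     0.006 -0.007]] [0.13482835 0.00070847 0.08666701]
```

Good; grip and lift.

play_rows --targets '[{"claw": 0.1,"linear": [0.1,0,0],"rotation": [0,0,0]},{"claw": 1,"linear": [0,0,0],"rotation": [0,0,0]},{"claw": 1,"linear": [0,0,0],"rotation": [0,0,0]},{"claw": 1,"linear": [0,0,0],"rotation": [0,0,0]},{"claw": 1,"linear": [0,0,0],"rotation": [0,0,0]},{"claw": 1,"linear": [0,0,0],"rotation": [0,0,0]},{"claw": 1,"linear": [0,0,0],"rotation": [0,0,0]},{"claw": 1,"linear": [0,0,0],"rotation": [0,0,0]}]' --newtons 20

```text
time: 6.57
position: [0.4418, -0.3322, 0.0157]
tool_rot: [0.124, 1.57, -0.116]
ft_force: [0.7, 0.4, -0.5]
grip_width: 0.578
```

play_rows --targets '[{"claw": 1,"linear": [-0.2,0,0],"rotation": [0,0,0]},{"claw": 1,"linear": [-0.4,0,0],"rotation": [0,0,0]},{"claw": 1,"linear": [-0.8,0,0],"rotation": [0,0,0]},{"claw": 1,"linear": [-0.9,0,0],"rotation": [0,0,0]},{"claw": 1,"linear": [-0.9,0,0],"rotation": [0,0,0]},{"claw": 1,"linear": [-0.9,0,0],"rotation": [0,0,0]},{"claw": 1,"linear": [-0.9,0,0],"rotation": [0,0,0]},{"claw": 1,"linear": [-0.9,0,0],"rotation": [0,0,0]},{"claw": 1,"linear": [-0.9,0,0],"rotation": [0,0,0]},{"claw": 1,"linear": [-0.5,0,0],"rotation": [0,0,0]}]'

```text
time: 7.4
position: [0.4373, -0.3324, 0.2073]
tool_rot: [0.131, 1.579, -0.117]
ft_force: [0.6, -0.5, -1.5]
grip_width: 0.577
```

```bash
python3 - <<'E'
from h import *
s,M=tool();print(s['time'],s['position'],M.round(3),s['ft_force'],go(list(P['right'][:2])+[.2]))
E
```

```text
7.4 [ 0.43726487 -0.33238581  0.2073262 ] [[-0.011  0.157  0.987]
 [ 0.01   0.988 -0.157]
 [-1.     0.008 -0.013]] [ 0.55051823 -0.48510857 -1.52863955] [ 0.54804519 25.31754578 -3.63700171]
```

play_rows --targets '[{"claw": 1,"linear": [0,0.5,0],"rotation": [0,0,0]},{"claw": 1,"linear": [0,1,0],"rotation": [0,0,0]},{"claw": 1,"linear": [0,1,0],"rotation": [0,0,0]},{"claw": 1,"linear": [0,1,0],"rotation": [0,0,0]},{"claw": 1,"linear": [0,1,0],"rotation": [0,0,0]},{"claw": 1,"linear": [0,1,0],"rotation": [0,0,0]},{"claw": 1,"linear": [0,1,0],"rotation": [0,0,0]},{"claw": 1,"linear": [0,1,0],"rotation": [0,0,0]},{"claw": 1,"linear": [0,1,0],"rotation": [0,0,0]},{"claw": 1,"linear": [0,1,0],"rotation": [0,0,0]}]'

```text
time: 8.23
position: [0.4739, -0.103, 0.2194]
tool_rot: [0.151, 1.565, -0.137]
ft_force: [0.4, 0.1, -2.0]
grip_width: 0.574
```

play_rows --targets '[{"claw": 1,"linear": [0,1,0],"rotation": [0,0,0]},{"claw": 1,"linear": [0,1,0],"rotation": [0,0,0]},{"claw": 1,"linear": [0,1,-0.2],"rotation": [0,0,0]},{"claw": 1,"linear": [0,1,-0.3],"rotation": [0,0,0]},{"claw": 1,"linear": [0,1,-0.3],"rotation": [0,0,0]},{"claw": 1,"linear": [0,1,-0.3],"rotation": [0,0,0]},{"claw": 1,"linear": [0,1,-0.3],"rotation": [0,0,0]},{"claw": 1,"linear": [0,1,-0.3],"rotation": [0,0,0]},{"claw": 1,"linear": [0,1,-0.3],"rotation": [0,0,0]},{"claw": 1,"linear": [0,0.6,-0.3],"rotation": [0,0,0]}]'

```text
time: 9.07
position: [0.4602, 0.1509, 0.2284]
tool_rot: [0.164, 1.561, -0.14]
ft_force: [-1.0, 0.0, -0.9]
grip_width: 0.577
```

```bash
cat > w.py <<'E'
import sys
from h import *
s,M=tool();x=np.cross(M[:,0],[0,0,-1]);
print(s['time'],s['position'].round(4),'yaw',np.rad2deg(np.arctan2(M[1,2],M[0,2])).round(1),'F',s['ft_force'].round(1),'w',round(s['grip_width']*87,1))
print('lin',go(list(P[sys.argv[1]][:2])+[float(sys.argv[2])]).round(2),'untilt',(M.T@x/1.571).round(4))
E
python3 w.py right .2
```

```text
9.0667 [0.4602 0.1509 0.2284] yaw -11.1 F [-1.   0.  -0.9] w 50.2
lin [ 1.22  6.01 -1.73] untilt [ 0.      0.0022 -0.0096]
```

play_rows --targets '[{"claw": 1,"linear": [0,0.8,-0.2],"rotation": [0,0.002,-0.009]},{"claw": 1,"linear": [0.1,1,-0.3],"rotation": [0,0,0]},{"claw": 1,"linear": [0.2,1,-0.3],"rotation": [0,0,0]},{"claw": 1,"linear": [0.2,1,-0.3],"rotation": [0,0,0]},{"claw": 1,"linear": [0.2,1,-0.3],"rotation": [0,0,0]},{"claw": 1,"linear": [0.2,0.8,-0.3],"rotation": [0,0,0]},{"claw": 1,"linear": [0.2,0.4,-0.1],"rotation": [0,0,0]},{"claw": 1,"linear": [0,0,0],"rotation": [0,0,0]},{"claw": 1,"linear": [0,0,0],"rotation": [0,0,0]}]'

```text
time: 9.82
position: [0.4436, 0.313, 0.2056]
tool_rot: [0.155, 1.562, -0.152]
ft_force: [0.6, 0.9, -1.0]
grip_width: 0.577
```

```bash
python3 w.py right .12
```

```text
9.8167 [0.4436 0.313  0.2056] yaw -11.2 F [ 0.6  0.9 -1. ] w 50.2
lin [ 3.42 -0.22  0.16] untilt [-0.      0.002  -0.0016]
```

play_rows --targets '[{"claw": 1,"linear": [0.5,-0.15,0.05],"rotation": [0,0,0]},{"claw": 1,"linear": [0.8,-0.1,0],"rotation": [0,0,0]},{"claw": 1,"linear": [0.8,0,0],"rotation": [0,0,0]},{"claw": 1,"linear": [0.8,0,0],"rotation": [0,0,0]},{"claw": 1,"linear": [0.8,0,0],"rotation": [0,0,0]},{"claw": 1,"linear": [0.8,0,0],"rotation": [0,0,0]},{"claw": 1,"linear": [0.5,0,0],"rotation": [0,0,0]},{"claw": 1,"linear": [0,0,0],"rotation": [0,0,0]},{"claw": 1,"linear": [0,0,0],"rotation": [0,0,0]}]'

```text
time: 10.57
position: [0.451, 0.2867, 0.0758]
tool_rot: [0.173, 1.556, -0.172]
ft_force: [0.5, -0.4, -1.9]
grip_width: 0.572
```

```bash
python3 w.py right .038
```

```text
10.5667 [0.451  0.2867 0.0758] yaw -12.6 F [ 0.5 -0.4 -1.9] w 49.8
lin [ 1.51  0.76 -0.35] untilt [ 0.      0.0052 -0.0009]
```

play_rows --targets '[{"claw": 1,"linear": [0,0.5,-0.25],"rotation": [0.008,0.005,0]},{"claw": 1,"linear": [0.1,0.4,-0.2],"rotation": [0,0,0]},{"claw": 1,"linear": [0.3,0.1,-0.05],"rotation": [0,0,0]},{"claw": 1,"linear": [0.3,0,0],"rotation": [0,0,0]},{"claw": 1,"linear": [0.3,0,0],"rotation": [0,0,0]},{"claw": 1,"linear": [0.2,0,0],"rotation": [0,0,0]},{"claw": 1,"linear": [0,0,0],"rotation": [0,0,0]},{"claw": 1,"linear": [0,0,0],"rotation": [0,0,0]}]'

```text
time: 11.23
position: [0.4477, 0.3106, 0.0461]
tool_rot: [0.189, 1.558, -0.184]
ft_force: [-1.0, 0.4, -0.3]
grip_width: 0.575
```

```bash
python3 w.py right .036
```

```text
11.2333 [0.4477 0.3106 0.0461] yaw -13.6 F [-1.   0.4 -0.3] w 50.0
lin [ 0.4  -0.15 -0.  ] untilt [ 0.      0.0026 -0.0025]
```

play_rows --targets '[{"claw": 1,"linear": [0.2,-0.1,0],"rotation": [0,0.002,-0.002]},{"claw": 1,"linear": [0.15,0,0],"rotation": [0,0,0]},{"claw": 1,"linear": [0.1,0,0],"rotation": [0,0,0]},{"claw": 1,"linear": [0,0,0],"rotation": [0,0,0]},{"claw": 1,"linear": [0,0,0],"rotation": [0,0,0]}]'

```text
time: 11.65
position: [0.4476, 0.3071, 0.0338]
tool_rot: [0.188, 1.562, -0.187]
ft_force: [0.3, 0.3, 0.5]
grip_width: 0.576
```

```bash
python3 w.py right .034
```

```text
11.65 [0.4476 0.3071 0.0338] yaw -13.7 F [0.3 0.3 0.5] w 50.1
lin [-0.01 -0.01 -0.03] untilt [ 0.      0.0006 -0.0002]
```

play_rows --targets '[{"claw": 1,"linear": [0.04,0,0],"rotation": [0,0,0]},{"claw": 0.3,"linear": [0,0,0],"rotation": [0,0,0]},{"claw": 0.2,"linear": [0,0,0],"rotation": [0,0,0]},{"claw": 0,"linear": [0,0,0],"rotation": [0,0,0]},{"claw": 0,"linear": [0,0,0],"rotation": [0,0,0]},{"claw": 0,"linear": [0,0,0],"rotation": [0,0,0]}]'

```text
time: 12.15
position: [0.4491, 0.3083, 0.0352]
tool_rot: [0.19, 1.56, -0.185]
ft_force: [0.4, -1.1, -0.7]
grip_width: 0.869
```

play_rows --targets '[{"claw": 0,"linear": [-0.2,0,0],"rotation": [0,0,0]},{"claw": 0,"linear": [-0.5,0,0],"rotation": [0,0,0]},{"claw": 0,"linear": [-0.9,0,0],"rotation": [0,0,0]},{"claw": 0,"linear": [-0.9,0,0],"rotation": [0,0,0]},{"claw": 0,"linear": [-0.9,0,0],"rotation": [0,0,0]},{"claw": 0,"linear": [-0.9,0,0],"rotation": [0,0,0]},{"claw": 0,"linear": [-0.9,0,0],"rotation": [0,0,0]},{"claw": 0,"linear": [-0.9,0,0],"rotation": [0,0,0]},{"claw": 0,"linear": [-0.9,0,0],"rotation": [0,0,0]},{"claw": 0,"linear": [-0.4,0,0],"rotation": [0,0,0]}]'

```text
time: 12.98
position: [0.4475, 0.3053, 0.2341]
tool_rot: [0.191, 1.56, -0.188]
ft_force: [0.2, 0.8, 0.3]
grip_width: 1.001
```

```bash
python3 w.py small .19
```

```text
12.9833 [0.4475 0.3053 0.2341] yaw -13.8 F [0.2 0.8 0.3] w 87.1
lin [  1.74 -23.59  10.94] untilt [-0.      0.0014 -0.0012]
```

play_rows --targets '[{"claw": 0,"linear": [0,-0.7,0.4],"rotation": [0,0,0]},{"claw": 0,"linear": [0,-1,0.5],"rotation": [0,0,0]},{"claw": 0,"linear": [0,-1,0.5],"rotation": [0,0,0]},{"claw": 0,"linear": [0,-1,0.5],"rotation": [0,0,0]},{"claw": 0,"linear": [0,-1,0.5],"rotation": [0,0,0]},{"claw": 0,"linear": [0,-1,0.5],"rotation": [0,0,0]},{"claw": 0,"linear": [0,-1,0.5],"rotation": [0,0,0]},{"claw": 0,"linear": [0,-1,0.5],"rotation": [0,0,0]},{"claw": 0,"linear": [0,-1,0.5],"rotation": [0,0,0]},{"claw": 0,"linear": [0,-1,0.5],"rotation": [0,0,0]}]'

```text
time: 13.82
position: [0.5105, 0.038, 0.2397]
tool_rot: [0.189, 1.556, -0.167]
ft_force: [1.1, 0.5, -0.7]
grip_width: 0.995
```

play_rows --targets '[{"claw": 0,"linear": [0,-1,0.5],"rotation": [0,0,0]},{"claw": 0,"linear": [0,-1,0.5],"rotation": [0,0,0]},{"claw": 0,"linear": [0,-1,0.5],"rotation": [0,0,0]},{"claw": 0,"linear": [0,-1,0.5],"rotation": [0,0,0]},{"claw": 0,"linear": [0,-1,0.5],"rotation": [0,0,0]},{"claw": 0,"linear": [0,-1,0.5],"rotation": [0,0,0]},{"claw": 0,"linear": [0,-1,0.5],"rotation": [0,0,0]},{"claw": 0,"linear": [0,-1,0.5],"rotation": [0,0,0]},{"claw": 0,"linear": [0,-1,0.5],"rotation": [0,0,0]},{"claw": 0,"linear": [0,-1,0.5],"rotation": [0,0,0]}]'

```text
time: 14.65
position: [0.5752, -0.2475, 0.2383]
tool_rot: [0.193, 1.554, -0.161]
ft_force: [1.1, 0.6, 0.6]
grip_width: 0.996
```

```bash
python3 w.py small .19
```

```text
14.65 [ 0.5752 -0.2475  0.2383] yaw -12.9 F [1.1 0.6 0.6] w 86.7
lin [ 1.87 -3.39  0.63] untilt [-0.      0.0044 -0.0133]
```

play_rows --targets '[{"claw": 0,"linear": [0.3,-1,0.15],"rotation": [0,0.004,-0.013]},{"claw": 0,"linear": [0.4,-1,0.15],"rotation": [0,0,0]},{"claw": 0,"linear": [0.4,-0.7,0.15],"rotation": [0,0,0]},{"claw": 0,"linear": [0.4,-0.3,0],"rotation": [0,0,0]},{"claw": 0,"linear": [0.2,0,0],"rotation": [0,0,0]},{"claw": 0,"linear": [0,0,0],"rotation": [0,0,0]}]'

```text
time: 15.15
position: [0.5666, -0.3338, 0.1932]
tool_rot: [0.18, 1.565, -0.189]
ft_force: [0.3, 0.4, -0.6]
grip_width: 1.001
```

```bash
python3 w.py small .105; python3 -c "
from h import *
s,M=tool();im=get_image('wrist');cv2.imwrite('pics/w2.png',im)
for k in('small','bottle','big'):print(k,proj('wrist',P[k],s))"
```

```text
15.15 [ 0.5666 -0.3338  0.1932] yaw -13.5 F [ 0.3  0.4 -0.6] w 87.1
lin [3.53 0.12 0.21] untilt [-0.     -0.0012  0.0036]
small [[325.99298214 238.25733138]]
bottle [[ 77.88462128 -23.41816776]]
big [[ 394.15467082 -142.91805805]]
```

View pics/w2.png

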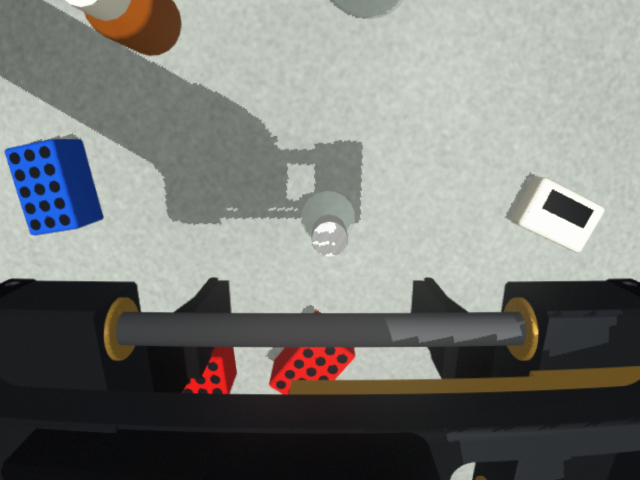

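play_rows --targets '[{"claw": 0,"linear": [0.4,0.1,0.2],"rotation": [0,0,0.003]},{"claw": 0,"linear": [0.7,0,0],"rotation": [0,0,0]},{"claw": 0,"linear": [0.8,0,0],"rotation": [0,0,0]},{"claw": 0,"linear": [0.8,0,0],"rotation": [0,0,0]},{"claw": 0,"linear": [0.7,0,0],"rotation": [0,0,0]},{"claw": 0,"linear": [0.2,0,0],"rotation": [0,0,0]},{"claw": 0,"linear": [0,0,0],"rotation": [0,0,0]}]'

```text
time: 15.78
position: [0.5823, -0.3194, 0.1021]
tool_rot: [0.176, 1.556, -0.165]
ft_force: [-0.7, -0.2, -0.0]
grip_width: 1.0
```

```bash
python3 w.py small .056
```

```text
15.7833 [ 0.5823 -0.3194  0.1021] yaw -12.5 F [-0.7 -0.2 -0. ] w 87.0
lin [ 1.84 -0.62 -0.3 ] untilt [-0.      0.0049 -0.005 ]
```

play_rows --targets '[{"claw": 0,"linear": [0,-0.4,-0.15],"rotation": [0,0.005,-0.005]},{"claw": 0,"linear": [0.2,-0.25,-0.1],"rotation": [0,0,0]},{"claw": 0,"linear": [0.4,-0.05,0],"rotation": [0,0,0]},{"claw": 0,"linear": [0.4,-0.05,0],"rotation": [0,0,0]},{"claw": 0,"linear": [0.4,-0.05,0],"rotation": [0,0,0]},{"claw": 0,"linear": [0.3,0,0],"rotation": [0,0,0]},{"claw": 0,"linear": [0,0,0],"rotation": [0,0,0]},{"claw": 0,"linear": [0,0,0],"rotation": [0,0,0]}]'

```text
time: 16.45
position: [0.5736, -0.3393, 0.0587]
tool_rot: [0.168, 1.56, -0.17]
ft_force: [0.2, -0.1, 0.9]
grip_width: 1.004
```

```bash
python3 w.py small .056
```

```text
16.45 [ 0.5736 -0.3393  0.0587] yaw -12.4 F [ 0.2 -0.1  0.9] w 87.3
lin [ 0.11  0.25 -0.12] untilt [0.     0.0028 0.0006]
```

play_rows --targets '[{"claw": 0,"linear": [0.08,0.22,0],"rotation": [0,0.002,0]},{"claw": 0,"linear": [0,0.05,0],"rotation": [0,0,0]},{"claw": 1,"linear": [0,0,0],"rotation": [0,0,0]},{"claw": 1,"linear": [0,0,0],"rotation": [0,0,0]},{"claw": 1,"linear": [0,0,0],"rotation": [0,0,0]},{"claw": 1,"linear": [0,0,0],"rotation": [0,0,0]},{"claw": 1,"linear": [0,0,0],"rotation": [0,0,0]},{"claw": 1,"linear": [0,0,0],"rotation": [0,0,0]},{"claw": 1,"linear": [0,0,0],"rotation": [0,0,0]},{"claw": 1,"linear": [0,0,0],"rotation": [0,0,0]}]' --newtons 15

```text
time: 17.28
position: [0.5767, -0.3317, 0.0581]
tool_rot: [0.167, 1.561, -0.169]
ft_force: [0.2, 0.1, 0.0]
grip_width: 0.479
```

play_rows --targets '[{"claw": 1,"linear": [0,0,0],"rotation": [0,0,0]},{"claw": 1,"linear": [0,0,0],"rotation": [0,0,0]}]'

```text
time: 17.45
position: [0.5765, -0.3319, 0.0581]
tool_rot: [0.167, 1.561, -0.17]
ft_force: [-0.5, -0.3, 0.9]
grip_width: 0.326
```

```bash
python3 w.py small .056
```

```text
17.45 [ 0.5765 -0.3319  0.0581] yaw -12.3 F [-0.5 -0.3  0.9] w 28.4
lin [ 0.08 -0.07 -0.17] untilt [0.     0.0021 0.0006]
```

play_rows --targets '[{"claw": 1,"linear": [0,0,0],"rotation": [0,0,0]},{"claw": 1,"linear": [-0.3,0,0],"rotation": [0,0,0]},{"claw": 1,"linear": [-0.7,0,0],"rotation": [0,0,0]},{"claw": 1,"linear": [-0.9,0,0],"rotation": [0,0,0]},{"claw": 1,"linear": [-0.9,0,0],"rotation": [0,0,0]},{"claw": 1,"linear": [-0.9,0,0],"rotation": [0,0,0]},{"claw": 1,"linear": [-0.9,0,0],"rotation": [0,0,0]},{"claw": 1,"linear": [-0.9,0,0],"rotation": [0,0,0]},{"claw": 1,"linear": [-0.9,0,0],"rotation": [0,0,0]},{"claw": 1,"linear": [-0.9,0.4,0],"rotation": [0,0,0]}]'

```text
time: 18.28
position: [0.573, -0.3221, 0.2451]
tool_rot: [0.174, 1.573, -0.173]
ft_force: [-0.3, -0.4, -0.6]
grip_width: 0.314
```

```bash
python3 w.py mid .2
```

```text
18.2833 [ 0.573  -0.3221  0.2451] yaw -12.6 F [-0.3 -0.4 -0.6] w 27.4
lin [ 1.86 21.38 -6.76] untilt [ 0.     -0.0057  0.0003]
```

play_rows --targets '[{"claw": 1,"linear": [0,0.7,-0.2],"rotation": [0,-0.005,0]},{"claw": 1,"linear": [0,1,-0.3],"rotation": [0,0,0]},{"claw": 1,"linear": [0,1,-0.3],"rotation": [0,0,0]},{"claw": 1,"linear": [0,1,-0.3],"rotation": [0,0,0]},{"claw": 1,"linear": [0,1,-0.3],"rotation": [0,0,0]},{"claw": 1,"linear": [0,1,-0.3],"rotation": [0,0,0]},{"claw": 1,"linear": [0,1,-0.3],"rotation": [0,0,0]},{"claw": 1,"linear": [0,1,-0.3],"rotation": [0,0,0]},{"claw": 1,"linear": [0,1,-0.3],"rotation": [0,0,0]},{"claw": 1,"linear": [0,1,-0.3],"rotation": [0,0,0]}]'

```text
time: 19.12
position: [0.5555, -0.0713, 0.2561]
tool_rot: [0.182, 1.548, -0.191]
ft_force: [1.0, 0.4, -1.2]
grip_width: 0.314
```

play_rows --targets '[{"claw": 1,"linear": [0,1,-0.3],"rotation": [0,0,0]},{"claw": 1,"linear": [0,1,-0.3],"rotation": [0,0,0]},{"claw": 1,"linear": [0,1,-0.3],"rotation": [0,0,0]},{"claw": 1,"linear": [0,1,-0.3],"rotation": [0,0,0]},{"claw": 1,"linear": [0,1,-0.3],"rotation": [0,0,0]},{"claw": 1,"linear": [0,1,-0.3],"rotation": [0,0,0]},{"claw": 1,"linear": [0,1,-0.3],"rotation": [0,0,0]},{"claw": 1,"linear": [0,1,-0.3],"rotation": [0,0,0]},{"claw": 1,"linear": [0,0.7,-0.3],"rotation": [0,0,0]},{"claw": 1,"linear": [0,0.4,-0.1],"rotation": [0,0,0]}]'

```text
time: 19.95
position: [0.5378, 0.1791, 0.2605]
tool_rot: [0.19, 1.544, -0.184]
ft_force: [0.1, -0.4, -1.0]
grip_width: 0.317
```

```bash
python3 w.py mid .2
```

```text
19.95 [0.5378 0.1791 0.2605] yaw -13.7 F [ 0.1 -0.4 -1. ] w 27.6
lin [ 2.41  2.09 -1.11] untilt [ 0.      0.0113 -0.0036]
```

play_rows --targets '[{"claw": 1,"linear": [0.2,0.8,-0.4],"rotation": [0,0.011,-0.004]},{"claw": 1,"linear": [0.5,0.8,-0.4],"rotation": [0,0,0]},{"claw": 1,"linear": [0.8,0.5,-0.3],"rotation": [0,0,0]},{"claw": 1,"linear": [0.8,0.1,0],"rotation": [0,0,0]},{"claw": 1,"linear": [0.8,0.1,0],"rotation": [0,0,0]},{"claw": 1,"linear": [0.8,0.1,0],"rotation": [0,0,0]},{"claw": 1,"linear": [0.8,0.1,0],"rotation": [0,0,0]},{"claw": 1,"linear": [0.4,0,0],"rotation": [0,0,0]},{"claw": 1,"linear": [0,0,0],"rotation": [0,0,0]},{"claw": 1,"linear": [0,0,0],"rotation": [0,0,0]}]'

```text
time: 20.78
position: [0.5298, 0.2474, 0.1332]
tool_rot: [0.191, 1.556, -0.188]
ft_force: [-0.7, 0.3, -0.4]
grip_width: 0.317
```

```bash
python3 w.py mid .082
```

```text
20.7833 [0.5298 0.2474 0.1332] yaw -13.9 F [-0.7  0.3 -0.4] w 27.6
lin [ 2.05 -0.49 -0.12] untilt [ 0.      0.0041 -0.0019]
```

play_rows --targets '[{"claw": 1,"linear": [0.2,-0.2,-0.1],"rotation": [0,0.004,-0.002]},{"claw": 1,"linear": [0.3,-0.1,0],"rotation": [0,0,0]},{"claw": 1,"linear": [0.4,-0.05,0],"rotation": [0,0,0]},{"claw": 1,"linear": [0.4,0,0],"rotation": [0,0,0]},{"claw": 1,"linear": [0.4,0,0],"rotation": [0,0,0]},{"claw": 1,"linear": [0.2,0,0],"rotation": [0,0,0]},{"claw": 1,"linear": [0,0,0],"rotation": [0,0,0]},{"claw": 1,"linear": [0,0,0],"rotation": [0,0,0]}]'

```text
time: 21.45
position: [0.5277, 0.2378, 0.0849]
tool_rot: [0.195, 1.558, -0.189]
ft_force: [0.8, -0.0, -0.4]
grip_width: 0.313
```

```bash
python3 w.py mid .0765
```

```text
21.45 [0.5277 0.2378 0.0849] yaw -14.0 F [ 0.8 -0.  -0.4] w 27.3
lin [ 0.34 -0.09 -0.12] untilt [-0.      0.0022 -0.0027]
```

play_rows --targets '[{"claw": 1,"linear": [0.15,-0.08,-0.1],"rotation": [0,0.002,-0.003]},{"claw": 1,"linear": [0.12,0,0],"rotation": [0,0,0]},{"claw": 1,"linear": [0.08,0,0],"rotation": [0,0,0]},{"claw": 1,"linear": [0,0,0],"rotation": [0,0,0]},{"claw": 1,"linear": [0,0,0],"rotation": [0,0,0]}]'

```text
time: 21.87
position: [0.5252, 0.2372, 0.0761]
tool_rot: [0.191, 1.561, -0.191]
ft_force: [-0.3, 0.3, 0.1]
grip_width: 0.317
```

```bash
python3 w.py mid .0765
```

```text
21.8667 [0.5252 0.2372 0.0761] yaw -14.0 F [-0.3  0.3  0.1] w 27.6
lin [-0.02 -0.04 -0.02] untilt [ 0.      0.0007 -0.0001]
```

play_rows --targets '[{"claw": 1,"linear": [0.03,0,0],"rotation": [0,0,0]},{"claw": 0.6,"linear": [0,0,0],"rotation": [0,0,0]},{"claw": 0.5,"linear": [0,0,0],"rotation": [0,0,0]},{"claw": 0.2,"linear": [0,0,0],"rotation": [0,0,0]},{"claw": 0,"linear": [0,0,0],"rotation": [0,0,0]},{"claw": 0,"linear": [0,0,0],"rotation": [0,0,0]},{"claw": 0,"linear": [0,0,0],"rotation": [0,0,0]},{"claw": 0,"linear": [0,0,0],"rotation": [0,0,0]}]'

```text
time: 22.53
position: [0.5261, 0.2377, 0.0764]
tool_rot: [0.192, 1.559, -0.19]
ft_force: [-0.4, -0.1, -0.1]
grip_width: 0.762
```

play_rows --targets '[{"claw": 0,"linear": [-0.2,0,0],"rotation": [0,0,0]},{"claw": 0,"linear": [-0.5,0,0],"rotation": [0,0,0]},{"claw": 0,"linear": [-0.9,0,0],"rotation": [0,0,0]},{"claw": 0,"linear": [-0.9,0,0],"rotation": [0,0,0]},{"claw": 0,"linear": [-0.9,0,0],"rotation": [0,0,0]},{"claw": 0,"linear": [-0.9,0,0],"rotation": [0,0,0]},{"claw": 0,"linear": [-0.9,0,0],"rotation": [0,0,0]},{"claw": 0,"linear": [-0.9,0,0],"rotation": [0,0,0]}]'

```text
time: 23.2
position: [0.5229, 0.235, 0.2361]
tool_rot: [0.19, 1.565, -0.197]
ft_force: [-0.5, 0.1, -0.1]
grip_width: 0.998
```

```bash
python3 w.py bottle .2;  python3 -c "
from h import *
cv2.imwrite('pics/w3.png',get_image('wrist'))"
```

```text
23.2 [0.5229 0.235  0.2361] yaw -14.1 F [-0.5  0.1 -0.1] w 86.8
lin [  1.51 -14.56   1.08] untilt [ 0.     -0.0015  0.0031]
```

View pics/w3.png

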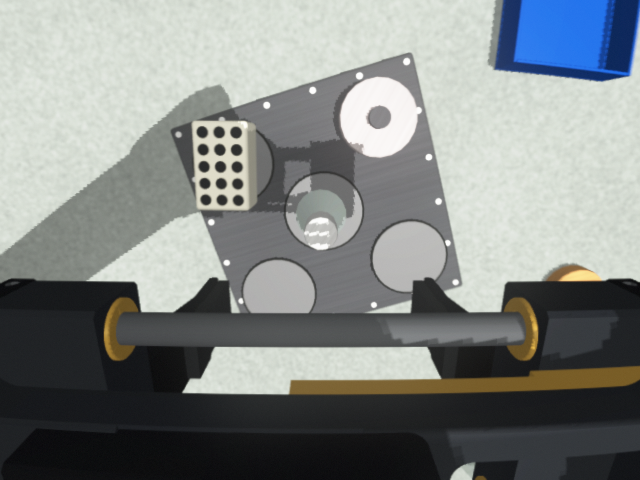

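play_rows --targets '[{"claw": 0,"linear": [0,-0.7,0.1],"rotation": [0,0,0.003]},{"claw": 0,"linear": [0,-1,0.1],"rotation": [0,0,0]},{"claw": 0,"linear": [0,-1,0.1],"rotation": [0,0,0]},{"claw": 0,"linear": [0,-1,0.1],"rotation": [0,0,0]},{"claw": 0,"linear": [0,-1,0.1],"rotation": [0,0,0]},{"claw": 0,"linear": [0,-1,0.1],"rotation": [0,0,0]},{"claw": 0,"linear": [0,-1,0.1],"rotation": [0,0,0]},{"claw": 0,"linear": [0,-1,0.1],"rotation": [0,0,0]},{"claw": 0,"linear": [0,-1,0.1],"rotation": [0,0,0]},{"claw": 0,"linear": [0,-1,0.1],"rotation": [0,0,0]}]'

```text
time: 24.08
position: [0.4937, -0.0096, 0.2511]
tool_rot: [0.203, 1.544, -0.17]
ft_force: [-0.3, -0.3, 0.7]
grip_width: 0.996
```

play_rows --targets '[{"claw": 0,"linear": [0,-1,0.1],"rotation": [0,0,0]},{"claw": 0,"linear": [0,-1,0.1],"rotation": [0,0,0]},{"claw": 0,"linear": [0,-1,0.1],"rotation": [0,0,0]},{"claw": 0,"linear": [0,-1,0.1],"rotation": [0,0,0]},{"claw": 0,"linear": [0,-0.5,0],"rotation": [0,0,0]},{"claw": 0,"linear": [0,0,0],"rotation": [0,0,0]},{"claw": 0,"linear": [0,0,0],"rotation": [0,0,0]}]'

```text
time: 24.67
position: [0.4743, -0.1355, 0.2535]
tool_rot: [0.221, 1.536, -0.175]
ft_force: [-1.2, 0.6, 0.3]
grip_width: 1.002
```

```bash
python3 w.py bottle .12
```

```text
24.6667 [ 0.4743 -0.1355  0.2535] yaw -14.5 F [-1.2  0.6  0.3] w 87.1
lin [ 5.33  0.1  -0.77] untilt [ 0.      0.0136 -0.0206]
```

play_rows --targets '[{"claw": 0,"linear": [0.3,0,-0.4],"rotation": [0,0.013,-0.02]},{"claw": 0,"linear": [0.8,0,-0.3],"rotation": [0,0,0]},{"claw": 0,"linear": [0.9,0,0],"rotation": [0,0,0]},{"claw": 0,"linear": [0.9,0,0],"rotation": [0,0,0]},{"claw": 0,"linear": [0.9,0,0],"rotation": [0,0,0]},{"claw": 0,"linear": [0.9,0,0],"rotation": [0,0,0]},{"claw": 0,"linear": [0.4,0,0],"rotation": [0,0,0]},{"claw": 0,"linear": [0,0,0],"rotation": [0,0,0]},{"claw": 0,"linear": [0,0,0],"rotation": [0,0,0]}]'

```text
time: 25.42
position: [0.4623, -0.1134, 0.1227]
tool_rot: [0.186, 1.559, -0.179]
ft_force: [-0.4, -0.9, 0.4]
grip_width: 0.999
```

```bash
python3 w.py bottle .075
```

```text
25.4167 [ 0.4623 -0.1134  0.1227] yaw -13.3 F [-0.4 -0.9  0.4] w 86.9
lin [ 1.91 -0.48  0.02] untilt [ 0.      0.0021 -0.0034]
```

play_rows --targets '[{"claw": 0,"linear": [0.1,-0.3,0],"rotation": [0,0.002,-0.003]},{"claw": 0,"linear": [0.3,-0.2,0],"rotation": [0,0,0]},{"claw": 0,"linear": [0.4,0,0],"rotation": [0,0,0]},{"claw": 0,"linear": [0.4,0,0],"rotation": [0,0,0]},{"claw": 0,"linear": [0.4,0,0],"rotation": [0,0,0]},{"claw": 0,"linear": [0.2,0,0],"rotation": [0,0,0]},{"claw": 0,"linear": [0,0,0],"rotation": [0,0,0]},{"claw": 0,"linear": [0,0,0],"rotation": [0,0,0]}]'

```text
time: 26.08
position: [0.4665, -0.1239, 0.0825]
tool_rot: [0.178, 1.553, -0.173]
ft_force: [0.3, -0.0, 0.7]
grip_width: 1.002
```

```bash
python3 w.py bottle .074
```

```text
26.0833 [ 0.4665 -0.1239  0.0825] yaw -12.8 F [ 0.3 -0.   0.7] w 87.2
lin [ 0.34 -0.1  -0.24] untilt [-0.      0.0067 -0.0029]
```

play_rows --targets '[{"claw": 0,"linear": [0.2,-0.05,-0.15],"rotation": [0,0.006,-0.003]},{"claw": 0,"linear": [0.15,0,0],"rotation": [0,0,0]},{"claw": 1,"linear": [0,0,0],"rotation": [0,0,0]},{"claw": 1,"linear": [0,0,0],"rotation": [0,0,0]},{"claw": 1,"linear": [0,0,0],"rotation": [0,0,0]},{"claw": 1,"linear": [0,0,0],"rotation": [0,0,0]},{"claw": 1,"linear": [0,0,0],"rotation": [0,0,0]},{"claw": 1,"linear": [0,0,0],"rotation": [0,0,0]},{"claw": 1,"linear": [0,0,0],"rotation": [0,0,0]},{"claw": 1,"linear": [0,0,0],"rotation": [0,0,0]}]' --newtons 25

```text
time: 26.92
position: [0.4643, -0.1241, 0.0754]
tool_rot: [0.176, 1.56, -0.174]
ft_force: [-0.5, -0.2, 0.8]
grip_width: 0.477
```

play_rows --targets '[{"claw": 1,"linear": [0,0,0],"rotation": [0,0,0]},{"claw": 1,"linear": [0,0,0],"rotation": [0,0,0]},{"claw": 1,"linear": [0,0,0],"rotation": [0,0,0]}]'

```text
time: 27.17
position: [0.4642, -0.124, 0.0753]
tool_rot: [0.176, 1.56, -0.173]
ft_force: [-0.3, -0.5, -0.5]
grip_width: 0.431
```

```bash
python3 w.py bottle .074
```

```text
27.1667 [ 0.4642 -0.124   0.0753] yaw -12.8 F [-0.3 -0.5 -0.5] w 37.5
lin [ 0.05 -0.07 -0.15] untilt [-0.      0.0024 -0.0012]
```

play_rows --targets '[{"claw": 1,"linear": [-0.3,0,0],"rotation": [0,0,0]},{"claw": 1,"linear": [-0.7,0,0],"rotation": [0,0,0]},{"claw": 1,"linear": [-0.9,0,0],"rotation": [0,0,0]},{"claw": 1,"linear": [-0.9,0,0],"rotation": [0,0,0]},{"claw": 1,"linear": [-0.9,0,0],"rotation": [0,0,0]},{"claw": 1,"linear": [-0.9,0,0],"rotation": [0,0,0]},{"claw": 1,"linear": [-0.9,0,0],"rotation": [0,0,0]},{"claw": 1,"linear": [-0.4,0.3,0.3],"rotation": [0,0,0]}]'

```text
time: 27.83
position: [0.467, -0.1217, 0.2276]
tool_rot: [0.18, 1.569, -0.182]
ft_force: [1.5, -1.3, -0.9]
grip_width: 0.425
```

```bash
python3 w.py left .2
```

```text
27.8333 [ 0.467  -0.1217  0.2276] yaw -13.2 F [ 1.5 -1.3 -0.9] w 37.0
lin [ 1.06 12.43  2.58] untilt [-0.     -0.0037  0.0011]
```

play_rows --targets '[{"claw": 1,"linear": [0,0.7,0.2],"rotation": [0,-0.003,0]},{"claw": 1,"linear": [0,1,0.2],"rotation": [0,0,0]},{"claw": 1,"linear": [0,1,0.2],"rotation": [0,0,0]},{"claw": 1,"linear": [0,1,0.2],"rotation": [0,0,0]},{"claw": 1,"linear": [0,1,0.2],"rotation": [0,0,0]},{"claw": 1,"linear": [0,1,0.2],"rotation": [0,0,0]},{"claw": 1,"linear": [0,1,0.2],"rotation": [0,0,0]},{"claw": 1,"linear": [0,1,0.2],"rotation": [0,0,0]},{"claw": 1,"linear": [0,1,0.2],"rotation": [0,0,0]},{"claw": 1,"linear": [0,1,0.2],"rotation": [0,0,0]}]'

```text
time: 28.67
position: [0.575, 0.1154, 0.2245]
tool_rot: [0.189, 1.565, -0.188]
ft_force: [0.7, -0.0, -1.9]
grip_width: 0.429
```

play_rows --targets '[{"claw": 1,"linear": [0,1,0.2],"rotation": [0,0,0]},{"claw": 1,"linear": [0,0.8,0.2],"rotation": [0,0,0]},{"claw": 1,"linear": [0,0.4,0],"rotation": [0,0,0]},{"claw": 1,"linear": [0,0,0],"rotation": [0,0,0]}]'

```text
time: 29.0
position: [0.5961, 0.181, 0.2168]
tool_rot: [0.177, 1.573, -0.184]
ft_force: [-0.3, -0.5, -0.9]
grip_width: 0.43
```

```bash
python3 w.py left .14
```

```text
29.0 [0.5961 0.181  0.2168] yaw -13.2 F [-0.3 -0.5 -0.9] w 37.4
lin [ 3.07 -0.52  0.34] untilt [-0.     -0.0057  0.0034]
```

play_rows --targets '[{"claw": 1,"linear": [0.4,-0.2,0.2],"rotation": [0,-0.005,0.003]},{"claw": 1,"linear": [0.7,-0.1,0.1],"rotation": [0,0,0]},{"claw": 1,"linear": [0.7,0,0],"rotation": [0,0,0]},{"claw": 1,"linear": [0.7,0,0],"rotation": [0,0,0]},{"claw": 1,"linear": [0.7,0,0],"rotation": [0,0,0]},{"claw": 1,"linear": [0.4,0,0],"rotation": [0,0,0]},{"claw": 1,"linear": [0,0,0],"rotation": [0,0,0]},{"claw": 1,"linear": [0,0,0],"rotation": [0,0,0]}]'

```text
time: 29.67
position: [0.5961, 0.165, 0.1207]
tool_rot: [0.18, 1.569, -0.191]
ft_force: [-0.0, -0.7, -1.5]
grip_width: 0.428
```

```bash
python3 w.py left .1
```

```text
29.6667 [0.5961 0.165  0.1207] yaw -13.5 F [-0.  -0.7 -1.5] w 37.2
lin [0.83 0.09 0.17] untilt [-0.     -0.0036  0.0049]
```

play_rows --targets '[{"claw": 1,"linear": [0.2,0.1,0.15],"rotation": [0,-0.003,0.005]},{"claw": 1,"linear": [0.3,0,0.05],"rotation": [0,0,0]},{"claw": 1,"linear": [0.3,0,0],"rotation": [0,0,0]},{"claw": 1,"linear": [0,0,0],"rotation": [0,0,0]},{"claw": 1,"linear": [0,0,0],"rotation": [0,0,0]}]'

```text
time: 30.08
position: [0.604, 0.166, 0.1021]
tool_rot: [0.189, 1.559, -0.183]
ft_force: [-0.3, 0.2, -0.9]
grip_width: 0.431
```

```bash
python3 w.py left .0935
```

```text
30.0833 [0.604  0.166  0.1021] yaw -13.6 F [-0.3  0.2 -0.9] w 37.5
lin [ 0.34 -0.03 -0.13] untilt [ 0.      0.0023 -0.0025]
```

play_rows --targets '[{"claw": 1,"linear": [0.12,0,-0.1],"rotation": [0,0.002,-0.002]},{"claw": 1,"linear": [0.12,0,0],"rotation": [0,0,0]},{"claw": 1,"linear": [0.08,0,0],"rotation": [0,0,0]},{"claw": 1,"linear": [0,0,0],"rotation": [0,0,0]},{"claw": 1,"linear": [0,0,0],"rotation": [0,0,0]}]'

```text
time: 30.5
position: [0.6018, 0.1672, 0.0938]
tool_rot: [0.186, 1.562, -0.185]
ft_force: [0.7, 0.3, -1.5]
grip_width: 0.43
```

```bash
python3 w.py left .0933
```

```text
30.5 [0.6018 0.1672 0.0938] yaw -13.5 F [ 0.7  0.3 -1.5] w 37.4
lin [ 0.02 -0.06 -0.03] untilt [-0.      0.0005 -0.0006]
```

play_rows --targets '[{"claw": 1,"linear": [0.05,0,0],"rotation": [0,0,0]},{"claw": 1,"linear": [0.04,0,0],"rotation": [0,0,0]},{"claw": 1,"linear": [0,0,0],"rotation": [0,0,0]}]'

```text
time: 30.75
position: [0.6023, 0.1678, 0.0939]
tool_rot: [0.188, 1.561, -0.183]
ft_force: [0.9, 0.1, -2.4]
grip_width: 0.433
```

play_rows --targets '[{"claw": 0.5,"linear": [0,0,0],"rotation": [0,0,0]},{"claw": 0.4,"linear": [0,0,0],"rotation": [0,0,0]},{"claw": 0.2,"linear": [0,0,0],"rotation": [0,0,0]},{"claw": 0,"linear": [0,0,0],"rotation": [0,0,0]},{"claw": 0,"linear": [0,0,0],"rotation": [0,0,0]},{"claw": 0,"linear": [0,0,0],"rotation": [0,0,0]},{"claw": 0,"linear": [0,0,0],"rotation": [0,0,0]}]'

```text
time: 31.33
position: [0.6036, 0.1679, 0.0948]
tool_rot: [0.188, 1.559, -0.182]
ft_force: [0.3, -0.0, -0.3]
grip_width: 0.874
```

play_rows --targets '[{"claw": 0,"linear": [-0.2,0,0],"rotation": [0,0,0]},{"claw": 0,"linear": [-0.5,0,0],"rotation": [0,0,0]},{"claw": 0,"linear": [-0.9,0,0],"rotation": [0,0,0]},{"claw": 0,"linear": [-0.9,0,0],"rotation": [0,0,0]},{"claw": 0,"linear": [-0.9,0,0],"rotation": [0,0,0]},{"claw": 0,"linear": [-0.9,0,0],"rotation": [0,0,0]},{"claw": 0,"linear": [-0.9,0,0],"rotation": [0,0,0]}]'

```text
time: 31.92
position: [0.5999, 0.1661, 0.2294]
tool_rot: [0.186, 1.566, -0.188]
ft_force: [0.5, -0.2, 0.1]
grip_width: 0.996
```

```bash
python3 w.py big .2
```

```text
31.9167 [0.5999 0.1661 0.2294] yaw -13.6 F [ 0.5 -0.2  0.1] w 86.7
lin [  1.18 -11.06   4.94] untilt [-0.     -0.0019  0.001 ]
```

play_rows --targets '[{"claw": 0,"linear": [0,-0.7,0.4],"rotation": [0,0,0]},{"claw": 0,"linear": [0,-1,0.5],"rotation": [0,0,0]},{"claw": 0,"linear": [0,-1,0.5],"rotation": [0,0,0]},{"claw": 0,"linear": [0,-1,0.5],"rotation": [0,0,0]},{"claw": 0,"linear": [0,-1,0.5],"rotation": [0,0,0]},{"claw": 0,"linear": [0,-1,0.5],"rotation": [0,0,0]},{"claw": 0,"linear": [0,-1,0.5],"rotation": [0,0,0]},{"claw": 0,"linear": [0,-1,0.5],"rotation": [0,0,0]},{"claw": 0,"linear": [0,-1,0.5],"rotation": [0,0,0]},{"claw": 0,"linear": [0,-1,0.4],"rotation": [0,0,0]}]'

```text
time: 32.75
position: [0.6691, -0.0966, 0.2493]
tool_rot: [0.182, 1.546, -0.161]
ft_force: [0.0, -0.4, 0.9]
grip_width: 1.005
```

play_rows --targets '[{"claw": 0,"linear": [0,-0.7,0.3],"rotation": [0,0,0]},{"claw": 0,"linear": [0,-0.4,0],"rotation": [0,0,0]},{"claw": 0,"linear": [0,0,0],"rotation": [0,0,0]}]'

```text
time: 33.0
position: [0.6692, -0.1364, 0.2529]
tool_rot: [0.186, 1.542, -0.174]
ft_force: [-0.5, 0.0, 0.4]
grip_width: 1.005
```

```bash
python3 w.py big .16
```

```text
33.0 [ 0.6692 -0.1364  0.2529] yaw -13.2 F [-0.5  0.   0.4] w 87.4
lin [ 3.7   0.01 -0.68] untilt [ 0.      0.0129 -0.0064]
```

play_rows --targets '[{"claw": 0,"linear": [0.3,0,-0.4],"rotation": [0,0.012,-0.006]},{"claw": 0,"linear": [0.7,0,-0.2],"rotation": [0,0,0]},{"claw": 0,"linear": [0.7,0,0],"rotation": [0,0,0]},{"claw": 0,"linear": [0.7,0,0],"rotation": [0,0,0]},{"claw": 0,"linear": [0.7,0,0],"rotation": [0,0,0]},{"claw": 0,"linear": [0.4,0,0],"rotation": [0,0,0]},{"claw": 0,"linear": [0,0,0],"rotation": [0,0,0]},{"claw": 0,"linear": [0,0,0],"rotation": [0,0,0]}]'

```text
time: 33.67
position: [0.6516, -0.1166, 0.1625]
tool_rot: [0.175, 1.57, -0.163]
ft_force: [-0.8, 0.2, 0.3]
grip_width: 1.001
```

```bash
python3 w.py big .108
```

```text
33.6667 [ 0.6516 -0.1166  0.1625] yaw -12.3 F [-0.8  0.2  0.3] w 87.1
lin [ 2.18 -0.58  0.27] untilt [-0.     -0.0039 -0.0044]
```

play_rows --targets '[{"claw": 0,"linear": [0,-0.4,0.2],"rotation": [0,-0.004,-0.004]},{"claw": 0,"linear": [0.2,-0.2,0.1],"rotation": [0,0,0]},{"claw": 0,"linear": [0.4,0,0],"rotation": [0,0,0]},{"claw": 0,"linear": [0.5,0,0],"rotation": [0,0,0]},{"claw": 0,"linear": [0.5,0,0],"rotation": [0,0,0]},{"claw": 0,"linear": [0.3,0,0],"rotation": [0,0,0]},{"claw": 0,"linear": [0,0,0],"rotation": [0,0,0]},{"claw": 0,"linear": [0,0,0],"rotation": [0,0,0]}]'

```text
time: 34.33
position: [0.6575, -0.1342, 0.1125]
tool_rot: [0.167, 1.56, -0.168]
ft_force: [0.5, 0.1, 0.9]
grip_width: 1.0
```

```bash
python3 w.py big .108
```

```text
34.3333 [ 0.6575 -0.1342  0.1125] yaw -12.2 F [0.5 0.1 0.9] w 87.0
lin [ 0.18  0.07 -0.13] untilt [ 0.      0.0025 -0.    ]
```

play_rows --targets '[{"claw": 0,"linear": [0.15,0.06,0],"rotation": [0,0.002,0]},{"claw": 1,"linear": [0,0,0],"rotation": [0,0,0]},{"claw": 1,"linear": [0,0,0],"rotation": [0,0,0]},{"claw": 1,"linear": [0,0,0],"rotation": [0,0,0]},{"claw": 1,"linear": [0,0,0],"rotation": [0,0,0]},{"claw": 1,"linear": [0,0,0],"rotation": [0,0,0]},{"claw": 1,"linear": [0,0,0],"rotation": [0,0,0]},{"claw": 1,"linear": [0,0,0],"rotation": [0,0,0]},{"claw": 1,"linear": [0,0,0],"rotation": [0,0,0]},{"claw": 1,"linear": [0,0,0],"rotation": [0,0,0]}]'

```text
time: 35.17
position: [0.6588, -0.1324, 0.1101]
tool_rot: [0.167, 1.562, -0.167]
ft_force: [-0.2, -0.2, 0.3]
grip_width: 0.453
```

play_rows --targets '[{"claw": 1,"linear": [0,0,0],"rotation": [0,0,0]},{"claw": 1,"linear": [0,0,0],"rotation": [0,0,0]}]'

```text
time: 35.33
position: [0.6587, -0.1324, 0.1101]
tool_rot: [0.167, 1.562, -0.167]
ft_force: [-0.8, 0.2, 1.0]
grip_width: 0.453
```

```bash
python3 w.py big .108
```

```text
35.3333 [ 0.6587 -0.1324  0.1101] yaw -12.2 F [-0.8  0.2  1. ] w 39.4
lin [ 0.08 -0.01 -0.16] untilt [ 0.      0.0016 -0.0004]
```

play_rows --targets '[{"claw": 1,"linear": [-0.3,0,0],"rotation": [0,0,0]},{"claw": 1,"linear": [-0.7,0,0],"rotation": [0,0,0]},{"claw": 1,"linear": [-0.9,0,0],"rotation": [0,0,0]},{"claw": 1,"linear": [-0.9,0,0],"rotation": [0,0,0]},{"claw": 1,"linear": [-0.9,0,0],"rotation": [0,0,0]},{"claw": 1,"linear": [-0.9,0.2,-0.2],"rotation": [0,0,0]},{"claw": 1,"linear": [-0.5,0.6,-0.6],"rotation": [0,0,0]},{"claw": 1,"linear": [-0.2,0.8,-0.9],"rotation": [0,0,0]}]'

```text
time: 36.0
position: [0.6227, -0.0898, 0.2457]
tool_rot: [0.171, 1.569, -0.181]
ft_force: [-0.7, 1.1, -0.7]
grip_width: 0.45
```

```bash
python3 w.py opp .25
```

```text
36.0 [ 0.6227 -0.0898  0.2457] yaw -12.8 F [-0.7  1.1 -0.7] w 39.2
lin [-0.19  8.19 -8.79] untilt [ 0.     -0.0028  0.0045]
```

play_rows --targets '[{"claw": 1,"linear": [0,0.8,-0.9],"rotation": [0,-0.003,0.004]},{"claw": 1,"linear": [0,0.9,-1],"rotation": [0,0,0]},{"claw": 1,"linear": [0,0.9,-1],"rotation": [0,0,0]},{"claw": 1,"linear": [0,0.9,-1],"rotation": [0,0,0]},{"claw": 1,"linear": [0,0.9,-1],"rotation": [0,0,0]},{"claw": 1,"linear": [0,0.9,-1],"rotation": [0,0,0]},{"claw": 1,"linear": [0,0.9,-1],"rotation": [0,0,0]},{"claw": 1,"linear": [0,0.7,-0.8],"rotation": [0,0,0]},{"claw": 1,"linear": [0,0.3,-0.3],"rotation": [0,0,0]},{"claw": 1,"linear": [0,0,0],"rotation": [0,0,0]}]'

```text
time: 36.83
position: [0.4567, 0.1403, 0.2486]
tool_rot: [0.18, 1.563, -0.17]
ft_force: [0.8, -0.8, -1.4]
grip_width: 0.451
```

```bash
python3 w.py opp .16
```

```text
36.8333 [0.4567 0.1403 0.2486] yaw -12.8 F [ 0.8 -0.8 -1.4] w 39.3
lin [ 3.55  0.67 -0.27] untilt [-0.      0.0003 -0.0038]
```

play_rows --targets '[{"claw": 1,"linear": [0.2,0.4,-0.2],"rotation": [0,0,-0.003]},{"claw": 1,"linear": [0.5,0.3,-0.1],"rotation": [0,0,0]},{"claw": 1,"linear": [0.6,0.1,0],"rotation": [0,0,0]},{"claw": 1,"linear": [0.6,0.1,0],"rotation": [0,0,0]},{"claw": 1,"linear": [0.6,0.1,0],"rotation": [0,0,0]},{"claw": 1,"linear": [0.6,0,0],"rotation": [0,0,0]},{"claw": 1,"linear": [0.3,0,0],"rotation": [0,0,0]},{"claw": 1,"linear": [0,0,0],"rotation": [0,0,0]},{"claw": 1,"linear": [0,0,0],"rotation": [0,0,0]}]'

```text
time: 37.58
position: [0.4604, 0.1618, 0.1597]
tool_rot: [0.186, 1.558, -0.188]
ft_force: [0.8, -0.1, -1.3]
grip_width: 0.453
```

```bash
python3 w.py opp .138
```

```text
37.5833 [0.4604 0.1618 0.1597] yaw -13.7 F [ 0.8 -0.1 -1.3] w 39.4
lin [ 0.87 -0.18 -0.23] untilt [-0.      0.0028  0.0005]
```

play_rows --targets '[{"claw": 1,"linear": [0.1,-0.12,-0.2],"rotation": [0,0.002,0]},{"claw": 1,"linear": [0.3,-0.05,-0.1],"rotation": [0,0,0]},{"claw": 1,"linear": [0.3,0,0],"rotation": [0,0,0]},{"claw": 1,"linear": [0.2,0,0],"rotation": [0,0,0]},{"claw": 1,"linear": [0,0,0],"rotation": [0,0,0]},{"claw": 1,"linear": [0,0,0],"rotation": [0,0,0]}]'

```text
time: 38.08
position: [0.4532, 0.1591, 0.1374]
tool_rot: [0.191, 1.559, -0.187]
ft_force: [-0.1, -1.1, -2.4]
grip_width: 0.453
```

```bash
python3 w.py opp .128
```

```text
38.0833 [0.4532 0.1591 0.1374] yaw -13.8 F [-0.1 -1.1 -2.4] w 39.4
lin [ 0.38 -0.01  0.03] untilt [ 0.      0.0022 -0.0017]
```

play_rows --targets '[{"claw": 1,"linear": [0.15,0,0.02],"rotation": [0,0.002,-0.002]},{"claw": 1,"linear": [0.15,0,0],"rotation": [0,0,0]},{"claw": 1,"linear": [0.1,0,0],"rotation": [0,0,0]},{"claw": 1,"linear": [0.03,0,0],"rotation": [0,0,0]},{"claw": 1,"linear": [0,0,0],"rotation": [0,0,0]}]'

```text
time: 38.5
position: [0.4547, 0.1605, 0.1281]
tool_rot: [0.19, 1.562, -0.187]
ft_force: [0.5, 1.0, -1.5]
grip_width: 0.452
```

```bash
python3 w.py opp .128
```

```text
38.5 [0.4547 0.1605 0.1281] yaw -13.8 F [ 0.5  1.  -1.5] w 39.3
lin [ 0.   -0.08 -0.01] untilt [-0.      0.0001 -0.0013]
```

play_rows --targets '[{"claw": 1,"linear": [0.08,0,0],"rotation": [0,0,0]},{"claw": 1,"linear": [0.06,0,0],"rotation": [0,0,0]},{"claw": 1,"linear": [0,0,0],"rotation": [0,0,0]}]'

```text
time: 38.75
position: [0.4557, 0.1622, 0.1282]
tool_rot: [0.192, 1.563, -0.184]
ft_force: [-0.5, -0.3, -1.7]
grip_width: 0.449
```

play_rows --targets '[{"claw": 0.5,"linear": [0,0,0],"rotation": [0,0,0]},{"claw": 0.4,"linear": [0,0,0],"rotation": [0,0,0]},{"claw": 0.2,"linear": [0,0,0],"rotation": [0,0,0]},{"claw": 0,"linear": [0,0,0],"rotation": [0,0,0]},{"claw": 0,"linear": [0,0,0],"rotation": [0,0,0]},{"claw": 0,"linear": [0,0,0],"rotation": [0,0,0]},{"claw": 0,"linear": [0,0,0],"rotation": [0,0,0]}]'

```text
time: 39.33
position: [0.4566, 0.1624, 0.1279]
tool_rot: [0.192, 1.561, -0.183]
ft_force: [-0.1, 0.2, -0.6]
grip_width: 0.87
```

play_rows --targets '[{"claw": 0,"linear": [-0.2,0,0],"rotation": [0,0,0]},{"claw": 0,"linear": [-0.5,0,0],"rotation": [0,0,0]},{"claw": 0,"linear": [-0.9,0,0],"rotation": [0,0,0]},{"claw": 0,"linear": [-0.9,0,0],"rotation": [0,0,0]},{"claw": 0,"linear": [-0.9,0,0],"rotation": [0,0,0]},{"claw": 0,"linear": [-0.9,0,0],"rotation": [0,0,0]},{"claw": 0,"linear": [0,-1,0],"rotation": [0,0,0]},{"claw": 0,"linear": [0,-1,0],"rotation": [0,0,0]},{"claw": 0,"linear": [0,-1,0],"rotation": [0,0,0]},{"claw": 0,"linear": [0,-1,0],"rotation": [0,0,0]}]'

```text
time: 40.17
position: [0.4327, 0.0658, 0.2434]
tool_rot: [0.185, 1.557, -0.179]
ft_force: [-0.3, -0.7, 0.1]
grip_width: 0.999
```

play_rows --targets '[{"claw": 0,"linear": [0,-1,0.3],"rotation": [0,0,0]},{"claw": 0,"linear": [0,-1,0.3],"rotation": [0,0,0]},{"claw": 0,"linear": [0,-1,0.3],"rotation": [0,0,0]},{"claw": 0,"linear": [0,-1,0.3],"rotation": [0,0,0]},{"claw": 0,"linear": [0,-1,0.3],"rotation": [0,0,0]},{"claw": 0,"linear": [0,-1,0.3],"rotation": [0,0,0]},{"claw": 0,"linear": [0,-1,0.3],"rotation": [0,0,0]},{"claw": 0,"linear": [0,-1,0.3],"rotation": [0,0,0]},{"claw": 0,"linear": [0,-1,0.3],"rotation": [0,0,0]},{"claw": 0,"linear": [0,0,0],"rotation": [0,0,0]}]'

```text
time: 41.0
position: [0.4445, -0.1875, 0.2466]
tool_rot: [0.198, 1.549, -0.179]
ft_force: [-0.3, -0.6, -0.3]
grip_width: 0.998
```

```bash
python3 - <<'E'
from h import *
a=get_image('top');b=get_image('scene')
a=cv2.resize(a[150:290,140:270],(520,560),interpolation=2);b=cv2.resize(b[160:310,360:520],(640,600),interpolation=2)
cv2.imwrite('pics/f1.png',a);cv2.imwrite('pics/f2.png',b);print(get_state()['time'],get_state()['position'])
for k,pad,h in(('big','opp',.16),('small','mid',.106),('bottle','left',.124),('rack','right',.063)):
    q=P[pad].copy();q[2]=h
    print(k,((proj('top',q)[0]-[140,150])*4).round(1),((proj('scene',q)[0]-[360,160])*4).round(1))
E
```

```text
41.1 [ 0.44495738 -0.18239437  0.2462569 ]
big [319.8 382.5] [204.5 145.6]
small [215.7 275.2] [344. 285.]
bottle [329.1 147.1] [255.7 361. ]
rack [117.4 406.7] [416.  244.4]
```

View pics/f1.png

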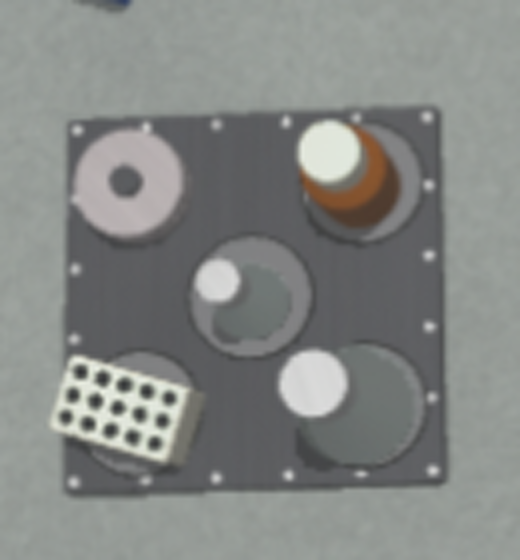

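View pics/f2.png

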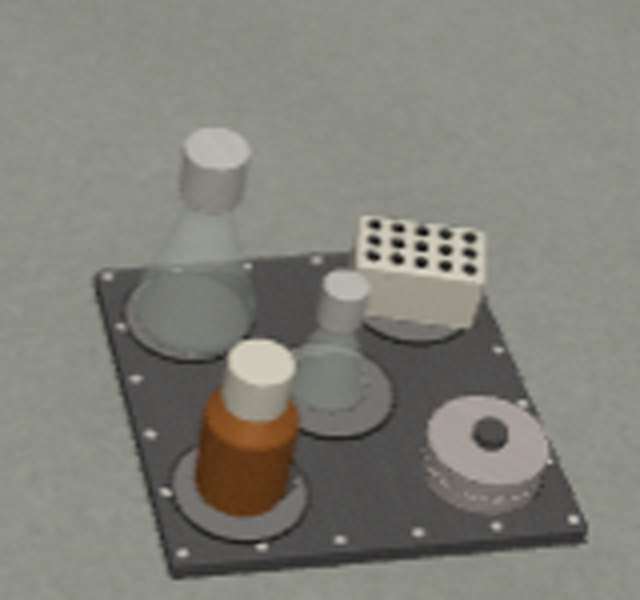

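```bash
python3 -c "
from bench import *
print(close_job())"
```

```text
the job is handed in; nothing more can be done
None
```

All four pieces are placed and the job was handed in at about 41 s of the 115 s allowed; the hand-in reports no verdict.

- **Layout:** the large flask is on the pad opposite the counterweight and the small flask is on the middle pad. Seen from the counterweight, the bottle is on the left pad and the rack on the right pad.
- **Top camera check:** all four look upright on their pads. Their tops are about 3–5 mm from where they should be, against the 15 mm allowed.
- **Side camera check:** for the large flask and bottle, the side ("scene") camera put the tops up to about 8 mm off. That camera already read a few millimetres off before anything was moved. By eye, each foot sits centred on its pad in that view.
- **Release of the bottle and large flask:** the force reading still showed roughly their weight when I opened the fingers. They may have settled by a millimetre or less. I saw no sign of a fall or tip.
- **Gripper:** I backed it well clear of everything before handing in.

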